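Charge the friction paddle and hold it in the electrometer

TASK

Take the friction paddle out of its stand by the handle and, with its blade right down among the beads in the bowl, stir at least three full rounds in circles of about 25 mm radius round the bowl's centre, pushing the beads about and spilling none. Then lift it clear of the bowl, pass the blade straight down through the narrow slot in the electrometer's guard plate until about 50 mm of it is below the plate's top, and finish still holding it there, upright and still, without pressing hard on the meter. Leave the weight, the lens holder and the magnet where they are.

Things in the scene. Friction and masses are not known exactly. Their poses are not given: they have to be found in the camera images.
- stand: fixed wooden block 70 x 60 x 40 mm (x, y, z) with one upright blind slot in its top in which the paddle stands 34 mm deep. Origin: centre of its underside, on the table.
- paddle: loose upright paddle, 155 mm long, about 90 g, standing in the stand, tip 6 mm above the table. Flat grey blade 24 mm wide (x), 6 mm thick (y), 95 mm long; above it a black handle 30 mm (x) by 14 mm (y), 60 mm long, to be pinched across its 14 mm. Origin: centre of the blade's lower end; z up towards the handle. Same after a half turn about z.
- paddle_tip (a point): centre of the lower end of the paddle's blade (the same point as the paddle's origin)
- paddle_grip (a point): middle of the paddle's handle, 125 mm above its tip
- bowl: fixed round wooden bowl, flat-floored with upright walls: outer radius 74 mm, inner radius 70 mm, rim 55 mm above the table, inner floor 6 mm above the table. Origin: centre of its underside, on the table. Eight beads lie in one layer on its floor, in a ring 32 mm from the centre; the middle is clear at the start.
- slot (a point): centre of the narrow slot in the meter's steel guard plate, at the plate's top face, 118 mm above the table. z up; 26 mm long along x, 8 mm wide along y, 2 mm more than the blade each way; plate 8 mm thick. A flared lip round it stands 6 mm up (mouth about 3 mm wider each side). Hollow below: floor 106 mm below the plate's top face. The paddle's handle does not fit through.
- meter: fixed bench electrometer: blue case 140 x 160 mm (x, y) with a steel guard plate on top at 118 mm and a flat dial on it. Origin: centre of its underside, on the table. The slot's centre is 35 mm from the origin towards its y.
- weight: bystander: brass weight with a knob, 44 mm wide, 62 mm high. Origin: centre of its underside
- lens: bystander: round lens holder, 60 mm wide, on a 50 x 70 mm foot, 100 mm high. Origin: centre of its underside
- magnet: bystander: U-shaped steel magnet lying flat, 79 x 64 x 20 mm. Origin: on its underside, between the legs
- bead1: loose round white ceramic bead, 22 mm across, 13 g, in the bowl. Origin: its centre.
- bead2: loose round white ceramic bead, 22 mm across, 13 g, in the bowl. Origin: its centre.
- bead3: loose round white ceramic bead, 22 mm across, 13 g, in the bowl. Origin: its centre.
- bead4: loose round white ceramic bead, 22 mm across, 13 g, in the bowl. Origin: its centre.
- bead5: loose round white ceramic bead, 22 mm across, 13 g, in the bowl. Origin: its centre.
- bead6: loose round white ceramic bead, 22 mm across, 13 g, in the bowl. Origin: its centre.
- bead7: loose round white ceramic bead, 22 mm across, 13 g, in the bowl. Origin: its centre.
- bead8: loose round white ceramic bead, 22 mm across, 13 g, in the bowl. Origin: its centre.

How it is judged:
By the outcome, as a careful person would: the job done as asked, in the order asked, and still so for the second after the job is handed in, while the arm keeps its last pose, push and grip.
It also fails if it takes over 72 s, if anything falls off the work surface, if the arm or the gripper's body presses on something with over 40 N, if the wrist force passes 120 N, or if a joint passes its speed limit or range.

ROBOT

A 7-joint arm with a two-finger parallel gripper is mounted at the origin on the work surface. World frame = base frame: x ahead of the robot, y to its left, z up, the work surface at z = 0. Lengths are in m, angles in degrees, forces in N, time in s.
With the tool pointing down it reaches from about 0.425 to 0.825 m from the base axis. Payload 3.6 kg.
Tool frame: the origin (TCP) lies on the centre line of the jaws, within the pads' length; the fingertips stand 14 mm ahead of it and the grasp point (between the pads) lies 5 mm behind it; z points along the fingers, y is the line along which they close (so a half turn about z gives the same grasp; the last joint's range is limited). The gripper opens to 85 mm and grips with 20 to 120 N. Pads are 22 mm wide; open, the fingers measure 114 mm over their backs; the gripper's body (76 mm by 85 mm) begins 54 mm behind the grasp point. The pads swing forward as they close: fully open they stand 13 mm farther back than shut.
Start: joints at [73.482, 35.231, -0.722, 81.555, 0.464, 63.22, -2.315], TCP at [0.168, -0.628, 0.245] pointing down, gripper open.
Joint ranges: [-178.69, 178.69], [-17.37, 117.87], [-77.05, 75.6], [15.02, 138.74], [-78.02, 258.01], [0.78, 113.62], [-162.83, 162.83]. Speed limits (degrees/s): [159.86, 159.86, 180, 180, 180, 180, 180].

INTERFACE

Orientations are given as [roll, pitch, yaw] about the fixed x, y, z axes, in that order (R = Rz(yaw) Ry(pitch) Rx(roll)).
In Python, from workcell import get_obs, read_camera, camera_params, close_job gives the robot as it stands. The module is installed in compiled form; this text tells all that it offers.
- The arm moves only by the tool play_rows, never from a script. Its argument "commands" is one flat list of numbers, 7 for each row, row after row: the gripper command: -1 is shut, 1 is fully open, values between are in proportion, then the shift along the tool's x, y, z in cm, then the turn, a rotation vector about the tool's x, y, z in rad. In form: [jaw, x, y, z, wx, wy, wz, jaw, x, y, z, wx, wy, wz, ...]. A call has 1 to 12 rows; each row is the pose to reach, as a shift and turn from the pose commanded when the call began, along the tool's axes at that moment; what a row does not reach only later rows make up. A row lasts 1/12 s, in which the tool goes at most 41.7 mm and 7.16 degrees, less where a joint would pass 70% of its speed; a pose out of reach is approached as far as the arm can. A call with a gripper value outside its range is refused whole. The fingers move at their own pace and stop on an object; "force" is the grip in N (left out, the last holds). Time passes only in rows, so rows that repeat a pose let the fingers close. It gives the time, the measured TCP pose, the force, the opening and the grip force at its end, in the units of the state.
- get_obs(): the state, without advancing time (a new reading comes with each control period).
- read_camera(name): name is "side" or "top" or "wrist"; returns the picture (420x560x3 uint8, blue, green, red); there is no depth.
- camera_params(name): a dict with "mtx" (3x3 intrinsics, pixels), "extrinsics" (4x4, takes a point from camera to world coordinates). Camera axes: x right, y up, looking along -z (the intrinsics and any distortion apply to the point x, -y, -z); pixel columns grow to the right and rows downward; lengths in m; the calibration is good to about 2 mm. A picture is of the moment at which its call begins: read the wrist's pose just before it. camera_params takes no time and is no camera call; for the wrist camera it gives the pose at the moment of the call.
- close_job(): hands the job in; it is judged then, once.
The state is a dict: "time_s": time; "joint_pos": joint angles; "joint_velocities": joint speeds; "tau": joint torques, N m; "position": TCP position; "ee_rot": TCP orientation; "contact_force": force on the tool from outside, world axes, zero at the start; "moment": the same for the moment, N m; "gripper_width": finger opening in m; "grip_force": force on a finger pad.
Only numpy, scipy, OpenCV 4.12 (cv2) and the standard library are available. Lean on these libraries where they do the work, as an engineer would, in place of code of your own. Each camera call takes 0.05 s, during which the arm holds its last target. There are 200 camera calls.

## Working session

There is one attempt and no reset: what is moved stays moved. The work goes in short steps, Python scripts to look and compute and a tool call to move; the robot and the scene stay as the last step left them, time stands still between calls to the robot, and variables do not carry over. Pictures are saved under pics/ and viewed, at most 10 in all, crops included, and the job is handed in when it is done.

Besides the shell and the picture viewer there is one more tool, called after ">>>" as name(argument=value, ...), one argument or row to a line, values as JSON. play_rows: Moves the arm, as the interface text tells. Its arguments: {"type":"object","properties":{"commands":{"type":"array","items":{"type":"number"}},"force":{"type":"number"}},"required":["commands"]}

```bash
mkdir -p pics
python3 - <<'E'
from workcell import *
import cv2,numpy as np
np.set_printoptions(precision=4,suppress=True)
for n in("top","side"):
    p=camera_params(n);print(n,p)
    cv2.imwrite(f"pics/{n}0.png",read_camera(n))
o=get_obs();print(o["time_s"],o["position"],o["ee_rot"],o["gripper_width"])
E
```

```text
top {'mtx': array([[471.8416,   0.    , 286.2114],
       [  0.    , 471.8416, 221.223 ],
       [  0.    ,   0.    ,   1.    ]]), 'extrinsics': array([[-0.0036,  0.9856, -0.169 ,  0.4337],
       [-0.9996, -0.0082, -0.0261, -0.0033],
       [-0.0271,  0.1689,  0.9853,  1.094 ],
       [ 0.    ,  0.    ,  0.    ,  1.    ]])}
side {'mtx': array([[486.8129,   0.    , 276.741 ],
       [  0.    , 486.8129, 212.2966],
       [  0.    ,   0.    ,   1.    ]]), 'extrinsics': array([[ 0.9595,  0.1858, -0.2116,  0.4081],
       [-0.2812,  0.593 , -0.7545, -0.6557],
       [-0.0147,  0.7834,  0.6213,  0.6703],
       [ 0.    ,  0.    ,  0.    ,  1.    ]])}
0.1 [ 0.1681 -0.6272  0.2443] [-179.8672    0.0012   15.0046] 0.08510718464443824
```

View pics/top0.png

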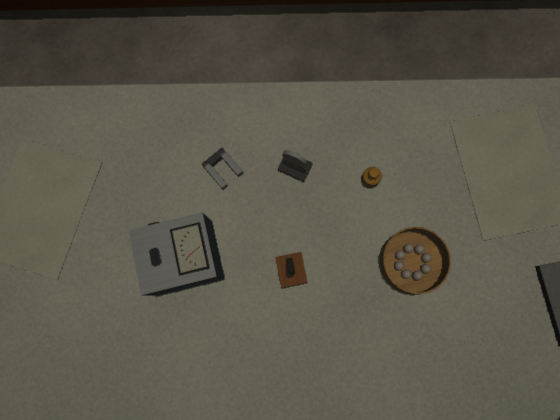

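View pics/side0.png

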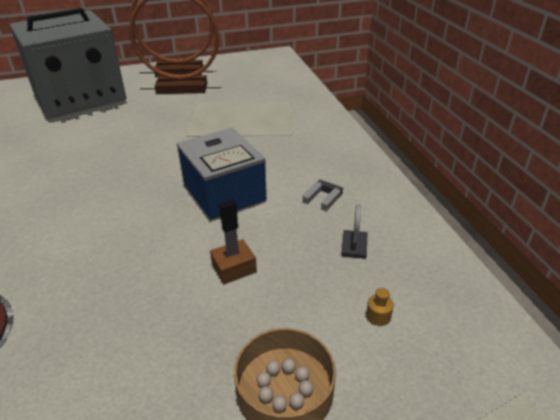

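The top view shows the stand and paddle at about (290,268), the slot at (155,257) on the meter, the bowl at (415,261) with eight beads, and the bystanders at the upper middle. The side view agrees, with the handle at (229,215).

```bash
cat > h.py <<'E'
from workcell import *
import cv2,numpy as np
np.set_printoptions(precision=4,suppress=True)
def ray(p,uv,z):
    "pixel(s) -> world points on plane z"
    uv=np.atleast_2d(uv).astype(float);K=p["mtx"];E=p["extrinsics"]
    d=np.c_[(uv[:,0]-K[0,2])/K[0,0],-(uv[:,1]-K[1,2])/K[1,1],-np.ones(len(uv))]@E[:3,:3].T
    return E[:3,3]+d*((z-E[2,3])/d[:,2])[:,None]
def blob(mask,lo,hi):
    "largest-first contours whose area is in lo..hi"
    c,_=cv2.findContours(mask.astype(np.uint8),cv2.RETR_EXTERNAL,cv2.CHAIN_APPROX_NONE)
    return sorted([k for k in c if lo<cv2.contourArea(k)<hi],key=cv2.contourArea,reverse=True)
def rect(p,c,z):
    "min-area rectangle of a contour on plane z: centre mm, size mm, yaw of long side"
    w=ray(p,c[:,0],z)[:,:2]*1000
    (cx,cy),(a,b),_=r=cv2.minAreaRect(w.astype(np.float32))
    q=cv2.boxPoints(r);e=max((q[1]-q[0],q[2]-q[1]),key=np.linalg.norm)
    return np.array([cx,cy,a,b,np.degrees(np.arctan2(e[1],e[0]))%180])
E
python3 - <<'E'
from h import *
p=camera_params("top");im=cv2.imread("pics/top0.png")
h=cv2.cvtColor(im,cv2.COLOR_BGR2HSV)
dark=(im.max(2)<45)
def show(name,m,box,z,lo=15,hi=20000):
    x0,y0,x1,y1=box;k=np.zeros(m.shape,bool);k[y0:y1,x0:x1]=m[y0:y1,x0:x1]
    for c in blob(k,lo,hi)[:3]: print(name,rect(p,c,z),cv2.contourArea(c))
print("px slot",im[257,155],"case",im[280,150],"handle",im[262,290],"stand",im[282,290],"plate",im[270,170],"table",im[300,300])
show("slot",dark,(140,235,168,275),.118)
show("handle z.161",dark,(278,250,302,284),.161)
brown=(h[...,1]>110)&(h[...,0]<20)
show("stand z.04",brown,(265,240,320,300),.040)
show("bowl z.055",brown,(360,210,470,310),.055,500)
show("weight z.03",(h[...,1]>130),(355,155,390,195),.03)
plate=(h[...,1]<60)&(im.max(2)>80)
show("plate",plate,(125,205,225,300),.118,500)
k=np.zeros(dark.shape,bool);k[215:305,370:460]=brown[215:305,370:460]
c=blob(k,500,20000)[0];w=ray(p,c[:,0],.055)[:,:2]*1000
print("bowl circle",cv2.minEnclosingCircle(w.astype(np.float32)),cv2.fitEllipse(w.astype(np.float32)))
print("dial",ray(p,[[190,249]],.118),"magnet",ray(p,[[220,168]],.02),"lens",ray(p,[[295,165]],.05))
# side check of the handle top
ps=camera_params("side");s=cv2.imread("pics/side0.png")
k=np.zeros(s.shape[:2],bool);k[190:245,212:245]=(s.max(2)<45)[190:245,212:245]
for c in blob(k,50,5000):print("side handle",cv2.boundingRect(c),ray(ps,[c[:,0].mean(0)],.131))
E
```

```text
px slot [32 28 25] case [82 88 89] handle [25 28 30] stand [28 51 78] plate [84 90 91] table [ 88 103 106]
slot [528.8411 297.5863  35.1886  18.6302  16.3349] 123.0
handle z.161 [502.0818  14.3101  15.7749  35.4733 179.7964] 119.0
stand z.04 [505.3857  15.0689  70.1313  58.7646  10.9764] 775.5
bowl z.055 [ 522.3053 -257.08    144.8665  151.366   133.2472] 3583.0
weight z.03 [ 722.0519 -174.132    41.6325   40.6203   89.3379] 239.5
plate [539.7778 258.4911 216.3564 197.7495  89.7822] 8173.0
bowl circle ((523.1896362304688, -256.6742248535156), 77.153076171875) ((523.292236328125, -257.89111328125), (143.22569274902344, 151.56231689453125), 21.907093048095703)
dial [[0.5439 0.224  0.118 ]] magnet [[0.7469 0.1814 0.02  ]] lens [[0.7433 0.0038 0.05  ]]
side handle (218, 199, 20, 34) [[0.5078 0.0183 0.131 ]]
```

>>> play_rows(
  commands=[1, 30.8, -17.4, -8.5, 0, 0, 0.07, 1, 30.8, -17.4, -8.5, 0, 0, 0.07, 1, 30.8, -17.4, -8.5, 0, 0, 0.07, 1, 30.8, -17.4, -8.5, 0, 0, 0.07, 1, 30.8, -17.4, -8.5, 0, 0, 0.07, 1, 30.8, -17.4, -8.5, 0, 0, 0.07, 1, 30.8, -17.4, -8.5, 0, 0, 0.07, 1, 30.8, -17.4, -8.5, 0, 0, 0.07, 1, 30.8, -17.4, -8.5, 0, 0, 0.07, 1, 30.8, -17.4, -8.5, 0, 0, 0.07, 1, 30.8, -17.4, -8.5, 0, 0, 0.07, 1, 30.8, -17.4, -8.5, 0, 0, 0.07],
)

```text
time_s: 1.1
position: [0.4197, -0.3806, 0.3297]
ee_rot: [-180.0, 0.1, 10.9]
contact_force: [-0.1, -0.0, 0.6]
gripper_width: 0.0857
grip_force: 0.0
```

>>> play_rows(
  commands=[1, 15.9, -37.3, 0, 0, 0, 0, 1, 15.9, -37.3, 0, 0, 0, 0, 1, 15.9, -37.3, 0, 0, 0, 0, 1, 15.9, -37.3, 0, 0, 0, 0, 1, 15.9, -37.3, 0, 0, 0, 0, 1, 15.9, -37.3, 0, 0, 0, 0, 1, 15.9, -37.3, 0, 0, 0, 0, 1, 15.9, -37.3, 0, 0, 0, 0, 1, 15.9, -37.3, 0, 0, 0, 0, 1, 15.9, -37.3, 0, 0, 0, 0, 1, 15.9, -37.3, 0, 0, 0, 0, 1, 15.9, -37.3, 0, 0, 0, 0],
)

```text
time_s: 2.1
position: [0.5055, 0.0164, 0.3297]
ee_rot: [180.0, 0.1, 11.1]
contact_force: [-0.1, -0.9, 0.3]
gripper_width: 0.0853
grip_force: 0.0
```

Run:
```python
from h import *
o=get_obs();p=camera_params("wrist");im=read_camera("wrist");cv2.imwrite("pics/w1.png",im)
print(o["position"],o["ee_rot"],o["joint_pos"]);print(p)
```

```text
[0.5055 0.0164 0.3297] [179.9895   0.0854  11.0612] [  3.7886  18.1878 -11.178   96.9893   3.838   65.2792 -87.3949]
{'mtx': array([[307.9813,   0.    , 278.2219],
       [  0.    , 307.9813, 210.013 ],
       [  0.    ,   0.    ,   1.    ]]), 'extrinsics': array([[ 0.1915,  0.9406,  0.2803,  0.5784],
       [-0.9815,  0.1835,  0.0548,  0.0308],
       [ 0.0001, -0.2856,  0.9583,  0.4579],
       [ 0.    ,  0.    ,  0.    ,  1.    ]])}
```

View pics/w1.png

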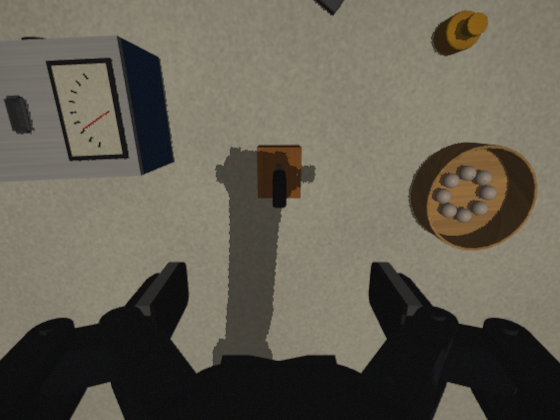

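The wrist view shows the stand at (279,172) with the black handle at (280,188), centred between the fingers. The slot and its dark lip are at (18,114), and the bowl is on the right.

```bash
python3 - <<'E'
from h import *
p=camera_params("wrist");im=cv2.imread("pics/w1.png")
h=cv2.cvtColor(im,cv2.COLOR_BGR2HSV)
def crop(m,b):
    k=np.zeros(m.shape,bool);k[b[1]:b[3],b[0]:b[2]]=m[b[1]:b[3],b[0]:b[2]];return k
brown=(h[...,1]>110)&(h[...,0]<20)&(im.max(2)>40)
c=blob(crop(brown,(245,135,318,210)),300,9000)[0];print("stand",rect(p,c,.04),cv2.boundingRect(c))
for t in(25,35,45):
    c=blob(crop(im.max(2)<t,(262,160,296,215)),50,3000)[0];x,y,w,hh=cv2.boundingRect(c)
    print("handle",(x,y,w,hh))
    # top face: rows at bottom end (nearest camera top); left/right columns there
    q=c[:,0];lo=q[(q[:,1]>y+hh*0.6)&(q[:,1]<y+hh-5)]
    print(" col range",lo[:,0].min(),lo[:,0].max(),"lower end z.161",ray(p,[[x+w/2,y+hh]],.161)," ctr at cols",ray(p,[[(lo[:,0].min()+lo[:,0].max())/2+.5,y+hh-9]],.161))
bw=crop((h[...,1]>70)&(h[...,0]<25),(400,130,545,260))
c=blob(bw,2000,20000)[0];w=ray(p,c[:,0],.055)[:,:2]*1000
print("bowl",cv2.fitEllipse(w.astype(np.float32)))
c=blob(crop(im.max(2)<60,(0,85,40,145)),40,5000)
for k in c:print("slot",rect(p,k,.124),rect(p,k,.118),cv2.boundingRect(k))
d=blob(crop(im.max(2)<70,(44,50,135,170)),40,9000)
for k in d[:2]:print("dial",rect(p,k,.118),cv2.boundingRect(k))
E
python3 -c "
import cv2
im=cv2.imread('pics/w1.png')[130:230,240:320]
cv2.imwrite('pics/w1c.png',cv2.resize(im,None,fx=6,fy=6,interpolation=2))"
```

```text
stand [509.1138  14.3464  70.0932  59.2683  10.8238] (257, 146, 44, 52)
handle (273, 170, 13, 37)
 col range 273 285 lower end z.161 [[0.4947 0.011  0.161 ]]  ctr at cols [[0.5039 0.0128 0.161 ]]
handle (273, 165, 14, 43)
 col range 273 286 lower end z.161 [[0.4938 0.0103 0.161 ]]  ctr at cols [[0.5029 0.0121 0.161 ]]
handle (272, 164, 15, 44)
 col range 272 286 lower end z.161 [[0.4937 0.0108 0.161 ]]  ctr at cols [[0.5028 0.0126 0.161 ]]
bowl ((527.1787109375, -250.66586303710938), (145.40284729003906, 173.7686004638672), 170.31375122070312)
slot [531.4327 292.4832  36.8528  22.2245  13.5968] [530.5901 297.2231  37.5149  22.6237  13.5967] (4, 96, 30, 38)
dial [547.669  224.8962 100.6035  66.47    13.4727] (46, 58, 83, 103)
dial [572.8445 186.7426  84.2168  14.8236   3.2074] (119, 50, 16, 87)
```

View pics/w1c.png

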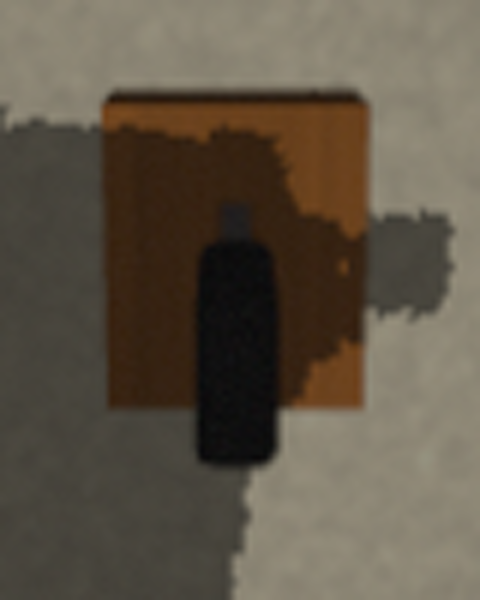

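The crop shows the handle (about 273–286 px wide) squared to the stand and the tool. The paddle is at about (0.508, 0.014) with yaw 11°.

>>> play_rows(
  commands=[1, 0.2, 0.3, 1, 0, 0, 0, 1, 0.2, 0.3, 3.5, 0, 0, 0, 1, 0.2, 0.3, 6, 0, 0, 0, 1, 0.2, 0.3, 8.5, 0, 0, 0, 1, 0.2, 0.3, 11, 0, 0, 0, 1, 0.2, 0.3, 13.5, 0, 0, 0, 1, 0.2, 0.3, 16, 0, 0, 0, 1, 0.2, 0.3, 18, 0, 0, 0, 1, 0.2, 0.3, 19.5, 0, 0, 0, 1, 0.2, 0.3, 20.4, 0, 0, 0, 1, 0.2, 0.3, 20.4, 0, 0, 0, 1, 0.2, 0.3, 20.4, 0, 0, 0],
)

```text
time_s: 3.15
position: [0.5081, 0.0124, 0.1261]
ee_rot: [180.0, 0.0, 10.9]
contact_force: [-0.4, -0.7, 0.4]
gripper_width: 0.0856
grip_force: 0.0
```

>>> play_rows(
  commands=[-1, 0, 0, 0, 0, 0, 0, -1, 0, 0, 0, 0, 0, 0, -1, 0, 0, 0, 0, 0, 0, -1, 0, 0, 0, 0, 0, 0, -1, 0, 0, 0, 0, 0, 0, -1, 0, 0, 0, 0, 0, 0, -1, 0, 0, 0, 0, 0, 0, -1, 0, 0, 0, 0, 0, 0, -1, 0, 0, 0, 0, 0, 0, -1, 0, 0, 0, 0, 0, 0, -1, 0, 0, 0, 0, 0, 0, -1, 0, 0, 0, 0, 0, 0],
  force=60,
)

```text
time_s: 4.15
position: [0.5084, 0.0144, 0.1268]
ee_rot: [-180.0, -0.0, 11.0]
contact_force: [-1.4, 1.1, 6.4]
gripper_width: 0.0135
grip_force: 58.9
```

>>> play_rows(
  commands=[-1, 0, 0, -0.5, 0, 0, 0, -1, 0, 0, -1, 0, 0, 0, -1, 0, 0, -2, 0, 0, 0, -1, 0, 0, -3, 0, 0, 0, -1, 0, 0, -4.5, 0, 0, 0, -1, 0, 0, -6, 0, 0, 0, -1, 0, 0, -8, 0, 0, 0, -1, 0, 0, -10, 0, 0, 0, -1, 0, 0, -11.5, 0, 0, 0, -1, 0, 0, -12, 0, 0, 0, -1, 0, 0, -12, 0, 0, 0, -1, 0, 0, -12, 0, 0, 0],
  force=90,
)

```text
time_s: 5.15
position: [0.5078, 0.0133, 0.2463]
ee_rot: [180.0, 0.0, 11.0]
contact_force: [0.6, -0.1, -1.2]
gripper_width: 0.0128
grip_force: 87.8
```

Run:
```python
from h import *
o=get_obs();print(o["position"],o["ee_rot"],o["gripper_width"],o["contact_force"])
s=read_camera("side");cv2.imwrite("pics/s1.png",s)
p=camera_params("top")
# bowl inner floor & beads from the first top picture (white beads in the bowl, z=.017)
im=cv2.imread("pics/top0.png");h=cv2.cvtColor(im,cv2.COLOR_BGR2HSV)
k=np.zeros(im.shape[:2],bool);k[235:288,388:440]=((h[...,1]<75)&(im.max(2)>90))[235:288,388:440]
c=blob(k,8,200);b=np.array([ray(p,[q[:,0].mean(0)],.017)[0][:2] for q in c]);print(len(b),b*1000)
if len(b)>5:print("beads centre",cv2.fitEllipse((b*1000).astype(np.float32)))
cv2.imwrite("pics/s1c.png",cv2.resize(s[120:300,150:320],None,fx=3,fy=3,interpolation=2))
```

```text
[0.5078 0.0133 0.2463] [179.9675   0.0281  10.9612] 0.012817757686338164 [ 0.5545 -0.0948 -1.1922]
8 [[ 493.6815 -272.3913]
 [ 555.7604 -255.166 ]
 [ 534.0594 -294.7123]
 [ 553.4577 -279.9378]
 [ 496.4324 -247.4382]
 [ 516.2933 -231.6814]
 [ 508.2741 -291.8303]
 [ 540.1991 -235.2963]]
beads centre ((524.7117309570312, -263.63037109375), (64.49810028076172, 65.76789093017578), 31.836576461791992)
```

View pics/s1c.png

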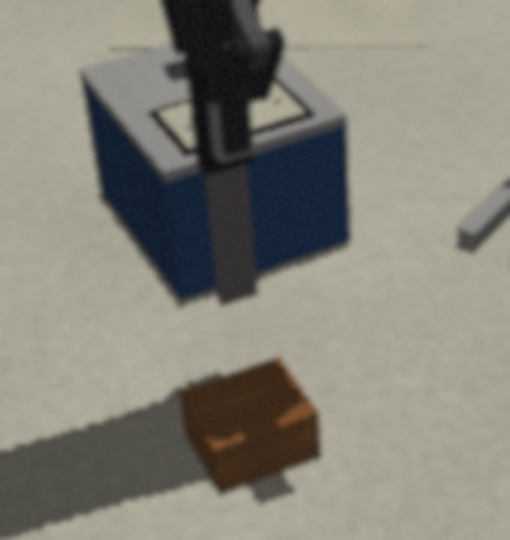

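The side crop shows the paddle held upright, out of the stand. The beads fit a ring of 32.5 mm radius centred at about (0.525, -0.263).

>>> play_rows(
  commands=[-1, -0.1, 1, 0, 0, 0, 0, -1, -0.4, 3.3, 0, 0, 0, 0, -1, -0.9, 6.5, 0, 0, 0, 0, -1, -1.3, 9.8, 0, 0, 0, 0, -1, -1.7, 13.1, 0, 0, 0, 0, -1, -2.2, 16.4, 0, 0, 0, 0, -1, -2.6, 19.7, 0, 0, 0, 0, -1, -3, 23, 0, 0, 0, 0, -1, -3.4, 25.7, 0, 0, 0, 0, -1, -3.6, 27.3, 0, 0, 0, 0, -1, -3.6, 27.3, 0, 0, 0, 0, -1, -3.6, 27.3, 0, 0, 0, 0],
)

```text
time_s: 6.2
position: [0.5237, -0.2624, 0.2449]
ee_rot: [-179.9, 0.1, 10.8]
contact_force: [0.1, 1.1, -1.3]
gripper_width: 0.0127
grip_force: 87.9
```

Run:
```python
from h import *
o=get_obs();p=camera_params("wrist");im=read_camera("wrist");cv2.imwrite("pics/w2.png",im)
print(o["position"],o["ee_rot"],o["contact_force"])
h=cv2.cvtColor(im,cv2.COLOR_BGR2HSV)
wh=(h[...,1]<75)&(im.max(2)>80)
for q in blob(wh,60,3000)[:14]:
    (x,y),r=cv2.minEnclosingCircle(q);print(round(x),round(y),round(r),ray(p,[[x,y]],.017)[0][:2]*1000)
```

```text
[ 0.5237 -0.2624  0.2449] [-179.913     0.1456   10.818 ] [ 0.1284  1.1188 -1.3036]
295 160 9 [ 554.6321 -275.2017]
397 352 16 [ 319.5884 -469.9505]
275 153 9 [ 557.7546 -251.4329]
305 175 7 [ 539.8156 -290.6181]
299 201 7 [ 508.1029 -289.7409]
260 345 12 [ 294.9028 -279.0227]
298 345 12 [ 305.6975 -331.391 ]
```

View pics/w2.png

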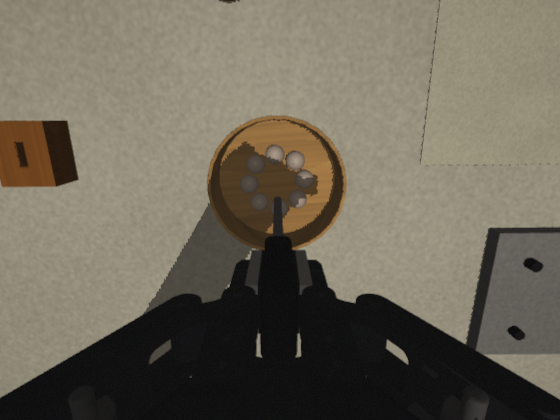

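The wrist view shows the bowl rim spanning columns 208–346 and rows 115–250, with the blade tip over it at (278,200). The beads form a ring whose opposite pairs meet at (277.5,181).

Run:
```python
from h import *
p=camera_params("wrist")
print("bead centre",ray(p,[[277.5,181]],.017),"rim",ray(p,[[277,182.5],[208,182.5],[346,182.5],[277,115],[277,250]],.055))
print("tip col",ray(p,[[278,200]],.125))
```

```text
bead centre [[ 0.5275 -0.2583  0.017 ]] rim [[ 0.5333 -0.2568  0.055 ]
 [ 0.5194 -0.1856  0.055 ]
 [ 0.5471 -0.3279  0.055 ]
 [ 0.5998 -0.244   0.055 ]
 [ 0.4576 -0.2714  0.055 ]]
tip col [[ 0.5329 -0.2581  0.125 ]]
```

>>> play_rows(
  commands=[-1, 0.2, -0.2, 0.5, 0, 0, 0, -1, 0.2, -0.2, 2, 0, 0, 0, -1, 0.2, -0.2, 3.5, 0, 0, 0, -1, 0.2, -0.2, 5, 0, 0, 0, -1, 0.2, -0.2, 6.5, 0, 0, 0, -1, 0.2, -0.2, 8, 0, 0, 0, -1, 0.2, -0.2, 9, 0, 0, 0, -1, 0.2, -0.2, 10, 0, 0, 0, -1, 0.2, -0.2, 10.7, 0, 0, 0, -1, 0.2, -0.2, 11.2, 0, 0, 0, -1, 0.2, -0.2, 11.5, 0, 0, 0, -1, 0.2, -0.2, 11.5, 0, 0, 0],
)

```text
time_s: 7.25
position: [0.5264, -0.2585, 0.131]
ee_rot: [-180.0, 0.0, 11.0]
contact_force: [-0.2, 0.6, 0.1]
gripper_width: 0.0131
grip_force: 87.9
```

>>> play_rows(
  commands=[-1, 0.3, 0, 0, 0, 0, 0, -1, 0.8, 0, 0, 0, 0, 0, -1, 1.3, 0, 0, 0, 0, 0, -1, 1.8, 0, 0, 0, 0, 0, -1, 2.2, 0, 0, 0, 0, 0, -1, 2.5, 0, 0, 0, 0, 0],
)

```text
time_s: 7.75
position: [0.552, -0.2535, 0.1315]
ee_rot: [180.0, -0.0, 11.0]
contact_force: [-0.4, 0.9, -0.7]
gripper_width: 0.0131
grip_force: 87.9
```

>>> play_rows(
  commands=[-1, -0.15, 0.86, 0, 0, 0, 0, -1, -0.58, 1.61, 0, 0, 0, 0, -1, -1.25, 2.17, 0, 0, 0, 0, -1, -2.07, 2.46, 0, 0, 0, 0, -1, -2.93, 2.46, 0, 0, 0, 0, -1, -3.75, 2.17, 0, 0, 0, 0, -1, -4.42, 1.61, 0, 0, 0, 0, -1, -4.85, 0.86, 0, 0, 0, 0, -1, -5, 0, 0, 0, 0, 0, -1, -4.85, -0.86, 0, 0, 0, 0, -1, -4.42, -1.61, 0, 0, 0, 0, -1, -3.75, -2.17, 0, 0, 0, 0],
)

```text
time_s: 8.75
position: [0.5104, -0.2379, 0.1315]
ee_rot: [-180.0, -0.0, 11.1]
contact_force: [-0.0, -0.2, -0.8]
gripper_width: 0.0127
grip_force: 87.9
```

>>> play_rows(
  commands=[-1, 0.82, -0.29, 0, 0, 0, 0, -1, 1.68, -0.29, 0, 0, 0, 0, -1, 2.5, 0, 0, 0, 0, 0, -1, 3.17, 0.56, 0, 0, 0, 0, -1, 3.6, 1.31, 0, 0, 0, 0, -1, 3.75, 2.17, 0, 0, 0, 0, -1, 3.6, 3.03, 0, 0, 0, 0, -1, 3.17, 3.78, 0, 0, 0, 0, -1, 2.5, 4.34, 0, 0, 0, 0, -1, 1.68, 4.63, 0, 0, 0, 0, -1, 0.82, 4.63, 0, 0, 0, 0, -1, 0, 4.34, 0, 0, 0, 0],
)

```text
time_s: 9.75
position: [0.5166, -0.2834, 0.1313]
ee_rot: [180.0, 0.0, 10.9]
contact_force: [-0.5, 0.1, -0.5]
gripper_width: 0.0128
grip_force: 87.9
```

>>> play_rows(
  commands=[-1, -0.67, -0.56, 0, 0, 0, 0, -1, -1.1, -1.31, 0, 0, 0, 0, -1, -1.25, -2.17, 0, 0, 0, 0, -1, -1.1, -3.03, 0, 0, 0, 0, -1, -0.67, -3.78, 0, 0, 0, 0, -1, 0, -4.34, 0, 0, 0, 0, -1, 0.82, -4.63, 0, 0, 0, 0, -1, 1.68, -4.63, 0, 0, 0, 0, -1, 2.5, -4.34, 0, 0, 0, 0, -1, 3.17, -3.78, 0, 0, 0, 0, -1, 3.6, -3.03, 0, 0, 0, 0, -1, 3.75, -2.17, 0, 0, 0, 0],
)

```text
time_s: 10.75
position: [0.5526, -0.2542, 0.1312]
ee_rot: [180.0, -0.1, 11.0]
contact_force: [0.4, 0.7, -1.4]
gripper_width: 0.0132
grip_force: 87.9
```

>>> play_rows(
  commands=[-1, -0.15, 0.86, 0, 0, 0, 0, -1, -0.58, 1.61, 0, 0, 0, 0, -1, -1.25, 2.17, 0, 0, 0, 0, -1, -2.07, 2.46, 0, 0, 0, 0, -1, -2.93, 2.46, 0, 0, 0, 0, -1, -3.75, 2.17, 0, 0, 0, 0, -1, -4.42, 1.61, 0, 0, 0, 0, -1, -4.85, 0.86, 0, 0, 0, 0, -1, -5, 0, 0, 0, 0, 0, -1, -4.85, -0.86, 0, 0, 0, 0, -1, -4.42, -1.61, 0, 0, 0, 0, -1, -3.75, -2.17, 0, 0, 0, 0],
)

```text
time_s: 11.75
position: [0.5104, -0.2378, 0.1315]
ee_rot: [-180.0, -0.0, 11.1]
contact_force: [0.5, 0.4, -2.1]
gripper_width: 0.013
grip_force: 87.9
```

>>> play_rows(
  commands=[-1, 0.82, -0.29, 0, 0, 0, 0, -1, 1.68, -0.29, 0, 0, 0, 0, -1, 2.5, 0, 0, 0, 0, 0, -1, 3.17, 0.56, 0, 0, 0, 0, -1, 3.6, 1.31, 0, 0, 0, 0, -1, 3.75, 2.17, 0, 0, 0, 0, -1, 3.6, 3.03, 0, 0, 0, 0, -1, 3.17, 3.78, 0, 0, 0, 0, -1, 2.5, 4.34, 0, 0, 0, 0, -1, 1.68, 4.63, 0, 0, 0, 0, -1, 0.82, 4.63, 0, 0, 0, 0, -1, 0, 4.34, 0, 0, 0, 0],
)

```text
time_s: 12.75
position: [0.5166, -0.2834, 0.1313]
ee_rot: [180.0, 0.1, 10.9]
contact_force: [0.3, -0.8, -1.7]
gripper_width: 0.0129
grip_force: 87.9
```

>>> play_rows(
  commands=[-1, -0.67, -0.56, 0, 0, 0, 0, -1, -1.1, -1.31, 0, 0, 0, 0, -1, -1.25, -2.17, 0, 0, 0, 0, -1, -1.1, -3.03, 0, 0, 0, 0, -1, -0.67, -3.78, 0, 0, 0, 0, -1, 0, -4.34, 0, 0, 0, 0, -1, 0.82, -4.63, 0, 0, 0, 0, -1, 1.68, -4.63, 0, 0, 0, 0, -1, 2.5, -4.34, 0, 0, 0, 0, -1, 3.17, -3.78, 0, 0, 0, 0, -1, 3.6, -3.03, 0, 0, 0, 0, -1, 3.75, -2.17, 0, 0, 0, 0],
)

```text
time_s: 13.75
position: [0.5526, -0.2542, 0.1312]
ee_rot: [180.0, -0.1, 11.0]
contact_force: [-0.2, 0.3, -1.0]
gripper_width: 0.0128
grip_force: 87.9
```

>>> play_rows(
  commands=[-1, 0, 0, -0.5, 0, 0, 0, -1, 0, 0, -1.5, 0, 0, 0, -1, 0, 0, -3, 0, 0, 0, -1, 0, 0, -5, 0, 0, 0, -1, 0, 0, -7, 0, 0, 0, -1, 0, 0, -9, 0, 0, 0, -1, 0, 0, -11, 0, 0, 0, -1, 0, 0, -13, 0, 0, 0, -1, 0, 0, -15, 0, 0, 0, -1, 0, 0, -17, 0, 0, 0, -1, 0, 0, -18.4, 0, 0, 0, -1, 0, 0, -19, 0, 0, 0],
)

```text
time_s: 14.75
position: [0.5515, -0.254, 0.325]
ee_rot: [179.8, -0.3, 11.0]
contact_force: [1.0, -0.0, -0.7]
gripper_width: 0.0126
grip_force: 87.9
```

>>> play_rows(
  commands=[-1, 0.1, -1, 0, 0, 0, 0, -1, 0.2, -3, 0, 0, 0, 0, -1, 0.4, -6, 0, 0, 0, 0, -1, 0.6, -9, 0, 0, 0, 0, -1, 0.8, -12, 0, 0, 0, 0, -1, 1, -15, 0, 0, 0, 0, -1, 1.2, -18, 0, 0, 0, 0, -1, 1.4, -21, 0, 0, 0, 0, -1, 1.6, -24, 0, 0, 0, 0, -1, 1.8, -27, 0, 0, 0, 0, -1, 2, -30, 0, 0, 0, 0, -1, 2.2, -33, 0, 0, 0, 0],
)

```text
time_s: 15.75
position: [0.5077, 0.0762, 0.3203]
ee_rot: [-180.0, 0.2, 11.0]
contact_force: [1.0, 0.2, -0.1]
gripper_width: 0.0131
grip_force: 87.9
```

>>> play_rows(
  commands=[-1, 0.2, -3, 0, 0, 0, -0.01, -1, 0.4, -6, 0, 0, 0, -0.02, -1, 0.6, -9, 0, 0, 0, -0.03, -1, 0.8, -12, 0, 0, 0, -0.04, -1, 1.1, -15, 0, 0, 0, -0.044, -1, 1.3, -17.5, 0, 0, 0, -0.044, -1, 1.4, -19.5, 0, 0, 0, -0.044, -1, 1.5, -21, 0, 0, 0, -0.044, -1, 1.5, -21.9, 0, 0, 0, -0.044, -1, 1.5, -21.9, 0, 0, 0, -0.044, -1, 1.5, -21.9, 0, 0, 0, -0.044, -1, 1.5, -21.9, 0, 0, 0, -0.044],
)

```text
time_s: 16.75
position: [0.4829, 0.2904, 0.321]
ee_rot: [179.9, 0.0, 13.4]
contact_force: [0.9, -0.4, -0.9]
gripper_width: 0.0128
grip_force: 87.9
```

Run:
```python
from h import *
o=get_obs();p=camera_params("wrist");im=read_camera("wrist");cv2.imwrite("pics/w3.png",im)
cv2.imwrite("pics/top1.png",read_camera("top"))
print(o["time_s"],o["position"],o["ee_rot"],o["contact_force"]);print(p["extrinsics"])
```

```text
16.75 [0.4829 0.2904 0.321 ] [179.9043   0.0445  13.3949] [ 0.8902 -0.3533 -0.8502]
[[ 0.2314  0.9326  0.2769  0.555 ]
 [-0.9729  0.2213  0.0674  0.3079]
 [ 0.0015 -0.2849  0.9585  0.4493]
 [ 0.      0.      0.      1.    ]]
```

View pics/w3.png

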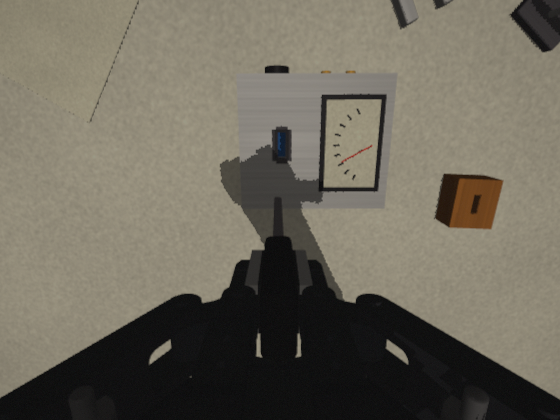

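View pics/top1.png

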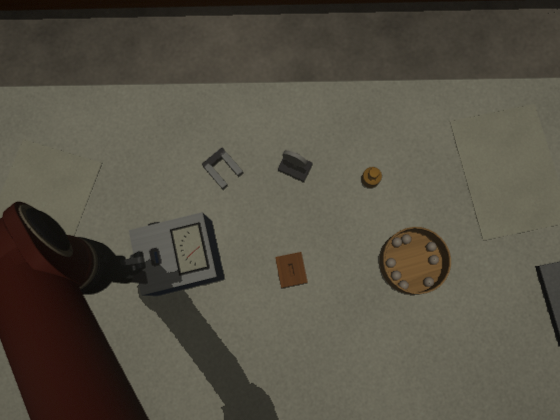

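The wrist view shows the slot's blue interior at (281,145) inside a dark lip, with the blade tip ending at about (278,197). The top view shows all eight beads still in the bowl, pushed out to the wall, and the bystanders unmoved.

```bash
python3 - <<'E'
from h import *
from workcell import *
p=camera_params("wrist");im=cv2.imread("pics/w3.png");o=get_obs()
g=im.max(2).astype(int);h=cv2.cvtColor(im,cv2.COLOR_BGR2HSV)
print("slot rows col281",g[120:170,281]);print("slot cols row145",g[145,262:302])
print("blade cols r215",g[215,264:294],"r203",g[203,264:294]);print("blade rows c278",g[185:215,278])
def crop(m,b):
    k=np.zeros(m.shape,bool);k[b[1]:b[3],b[0]:b[2]]=m[b[1]:b[3],b[0]:b[2]];return k
for t in(40,50,60):
    for k in blob(crop(g<t,(262,118,302,172)),30,3000)[:1]:print("lip",t,rect(p,k,.124),cv2.boundingRect(k))
bl=(h[...,0]>95)&(h[...,0]<130)&(h[...,1]>120)
for k in blob(crop(bl,(262,118,302,172)),10,3000)[:1]:print("blue",rect(p,k,.110),cv2.boundingRect(k))
for k in blob(crop(g<50,(310,88,392,176)),300,9000)[:1]:print("dial",rect(p,k,.118),cv2.boundingRect(k))
for k in blob(crop((h[...,1]>100)&(h[...,0]<20),(430,165,510,235)),300,9000)[:1]:pass
R=lambda a:np.array([[np.cos(a),-np.sin(a)],[np.sin(a),np.cos(a)]])
q=o["position"][:2]+R(np.radians(13.4))@[.012,0];w=np.r_[q,o["position"][2]-.1205]
E=p["extrinsics"];c=E[:3,:3].T@(w-E[:3,3]);K=p["mtx"]
print("predicted tip front px",K[0,2]+K[0,0]*c[0]/-c[2],K[1,2]-K[1,1]*c[1]/-c[2])
E
python3 -c "
import cv2
im=cv2.imread('pics/w3.png')[110:250,220:400]
cv2.imwrite('pics/w3c.png',cv2.resize(im,None,fx=4,fy=4,interpolation=2))"
```

```text
slot rows col281 [142 140 138 139 137 118  79  57  54  46  36  33  42  49  49  48  48  49
  49  47  49  49  48  50  48  49  50  49  48  51  49  47  47  47  46  48
  47  40  29  29  29  28  28  44  61  65  67  67  66  67]
slot cols row145 [144 143 137 117 105  69  69  68  98 134  90  51  46  39  41  56  87  87
  48  49  49  49  47  43  35  37  40  49  53  95 146 144 144 143 144 144
 145 145 145 144]
blade cols r215 [76 75 73 74 73 72 74 76 76 71 35 37 36 35 36 37 36 38 56 75 75 76 76 74
 73 73 72 72 72 74] r203 [67 66 66 67 65 66 66 67 66 60 39 34 36 35 35 35 35 46 66 65 65 66 66 65
 65 65 67 65 65 65]
blade rows c278 [66 65 66 65 66 65 65 66 64 63 64 58 45 35 34 34 33 36 35 34 35 34 36 37
 35 34 35 34 36 35]
lip 40 [529.1417 298.8072  32.723   15.5835  13.0653] (273, 130, 16, 33)
lip 50 [529.1733 298.7451  35.2232  17.3193   9.7474] (272, 129, 18, 35)
lip 60 [530.192  298.4869  36.6893  18.9295  13.3342] (272, 127, 19, 37)
blue [530.8423 298.5072  24.3775   6.555   13.3354] (278, 132, 7, 24)
dial [555.9406 229.3517  82.6059  64.9594  13.3454] (319, 94, 67, 82)
predicted tip front px 278.15864733970716 196.51233074590922
```

View pics/w3c.png

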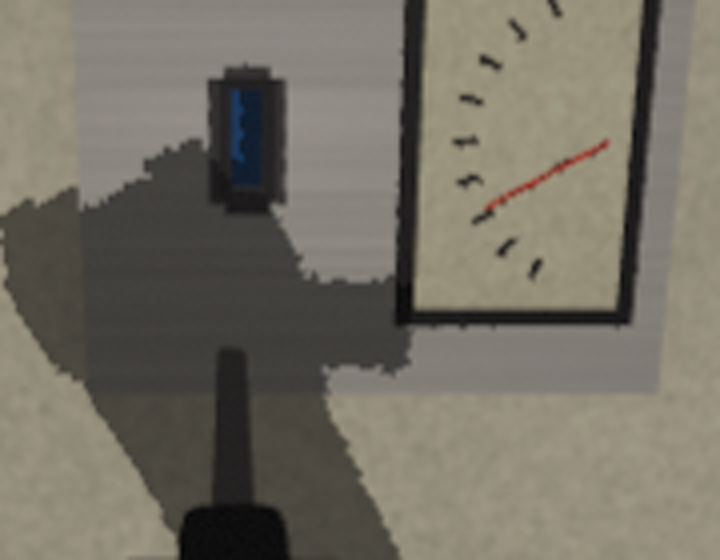

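The crop shows the lip outline centred at pixel (281.2,144.6) with the slot's interior inside it. The blade's tip is about 0.7 px left of where I predicted it, and the yaw matches at 13.3°.

>>> play_rows(
  commands=[-1, 0.5, 0.05, 0, 0, 0, 0, -1, 1.5, 0.1, 0, 0, 0, 0, -1, 2.7, 0.2, 0, 0, 0, 0, -1, 3.8, 0.3, 0, 0, 0, 0, -1, 4.5, 0.36, 0, 0, 0, 0, -1, 4.86, 0.38, 0.5, 0, 0, 0, -1, 4.86, 0.38, 1.5, 0, 0, 0, -1, 4.86, 0.38, 3, 0, 0, 0, -1, 4.86, 0.38, 4.5, 0, 0, 0, -1, 4.86, 0.38, 5.5, 0, 0, 0, -1, 4.86, 0.38, 6, 0, 0, 0, -1, 4.86, 0.38, 6, 0, 0, 0],
)

```text
time_s: 17.85
position: [0.5299, 0.2993, 0.2597]
ee_rot: [179.9, 0.2, 13.5]
contact_force: [-1.2, 0.7, -2.0]
gripper_width: 0.0128
grip_force: 87.9
```

Run:
```python
from h import *
for i in range(3): o=get_obs();read_camera("side");print(o["position"],o["ee_rot"],o["contact_force"],o["moment"])
```

```text
[0.5299 0.2993 0.2597] [179.9447   0.1875  13.5331] [-1.2371  0.7399 -1.9871] [0.0123 0.0471 0.0379]
[0.5304 0.2997 0.2609] [179.9853   0.0671  13.5257] [ 0.8409 -0.6409 -0.3491] [ 0.053  -0.055  -0.0321]
[0.5309 0.3    0.2617] [-179.9774   -0.0365   13.5251] [-0.1585 -0.6944 -1.2663] [-0.0094 -0.0044 -0.0024]
```

Run:
```python
from h import *
p=camera_params("wrist");o=get_obs();print("now",o["position"],o["ee_rot"])
p=dict(mtx=p["mtx"],extrinsics=np.array([[.2314,.9326,.2769,.5550],[-.9729,.2213,.0674,.3079],[.0015,-.2849,.9585,.4493],[0,0,0,1]]))
print("slot",ray(p,[[281.2,144.6]],.116)*1000)
print("tip front seen",ray(p,[[277.4,196.7]],.321-.1205)*1000,"nominal",482.9+12*.9728,290.4+12*.2317)
```

```text
now [0.5311 0.3002 0.2622] [-179.9611   -0.0899   13.5189]
slot [[529.9501 298.1511 116.    ]]
tip front seen [[494.2097 293.7438 200.5   ]] nominal 494.5736 293.18039999999996
```

>>> play_rows(
  commands=[-1, -0.14, 0.23, 0, 0, 0, 0, -1, -0.14, 0.23, 0, 0, 0, 0, -1, -0.14, 0.23, 0, 0, 0, 0, -1, -0.14, 0.23, 0, 0, 0, 0, -1, -0.14, 0.23, 0, 0, 0, 0, -1, -0.14, 0.23, 0, 0, 0, 0],
)

```text
time_s: 18.5
position: [0.53, 0.2973, 0.2615]
ee_rot: [-180.0, -0.0, 13.5]
contact_force: [0.3, -0.0, -1.3]
gripper_width: 0.0127
grip_force: 87.9
```

>>> play_rows(
  commands=[-1, 0, 0, 0.4, 0, 0, 0, -1, 0, 0, 0.8, 0, 0, 0, -1, 0, 0, 1.2, 0, 0, 0, -1, 0, 0, 1.5, 0, 0, 0, -1, 0, 0, 1.8, 0, 0, 0, -1, 0, 0, 2.1, 0, 0, 0, -1, 0, 0, 2.3, 0, 0, 0, -1, 0, 0, 2.5, 0, 0, 0, -1, 0, 0, 2.7, 0, 0, 0, -1, 0, 0, 2.9, 0, 0, 0, -1, 0, 0, 3.1, 0, 0, 0, -1, 0, 0, 3.1, 0, 0, 0],
)

```text
time_s: 19.5
position: [0.5298, 0.2971, 0.2299]
ee_rot: [180.0, 0.0, 13.5]
contact_force: [0.5, -0.2, -0.4]
gripper_width: 0.0131
grip_force: 87.9
```

>>> play_rows(
  commands=[-1, 0, 0, 0.4, 0, 0, 0, -1, 0, 0, 0.8, 0, 0, 0, -1, 0, 0, 1.2, 0, 0, 0, -1, 0, 0, 1.6, 0, 0, 0, -1, 0, 0, 2.0, 0, 0, 0, -1, 0, 0, 2.4, 0, 0, 0, -1, 0, 0, 2.8, 0, 0, 0, -1, 0, 0, 3.2, 0, 0, 0, -1, 0, 0, 3.6, 0, 0, 0, -1, 0, 0, 3.9, 0, 0, 0, -1, 0, 0, 4.1, 0, 0, 0, -1, 0, 0, 4.1, 0, 0, 0],
)

```text
time_s: 20.5
position: [0.5298, 0.2971, 0.1888]
ee_rot: [180.0, 0.1, 13.5]
contact_force: [0.1, 0.0, -1.5]
gripper_width: 0.013
grip_force: 87.9
```

>>> play_rows(
  commands=[-1, 0, 0, 0, 0, 0, 0, -1, 0, 0, 0, 0, 0, 0, -1, 0, 0, 0, 0, 0, 0, -1, 0, 0, 0, 0, 0, 0, -1, 0, 0, 0, 0, 0, 0, -1, 0, 0, 0, 0, 0, 0, -1, 0, 0, 0, 0, 0, 0, -1, 0, 0, 0, 0, 0, 0],
)

```text
time_s: 21.17
position: [0.53, 0.2972, 0.1894]
ee_rot: [-180.0, -0.0, 13.5]
contact_force: [0.5, 0.8, -1.1]
gripper_width: 0.0134
grip_force: 87.9
```

Run:
```python
from h import *
s=read_camera("side");cv2.imwrite("pics/s2.png",cv2.resize(s[80:240,130:310],None,fx=4,fy=3.75,interpolation=2)[:600])
o=get_obs();print(o["time_s"],o["position"],o["ee_rot"],o["contact_force"],o["moment"],o["gripper_width"])
```

```text
21.2167 [0.53   0.2972 0.1894] [-179.995    -0.0033   13.509 ] [ 0.2199 -0.5481 -0.4597] [0.0532 0.0246 0.068 ] 0.012901322788374577
```

View pics/s2.png

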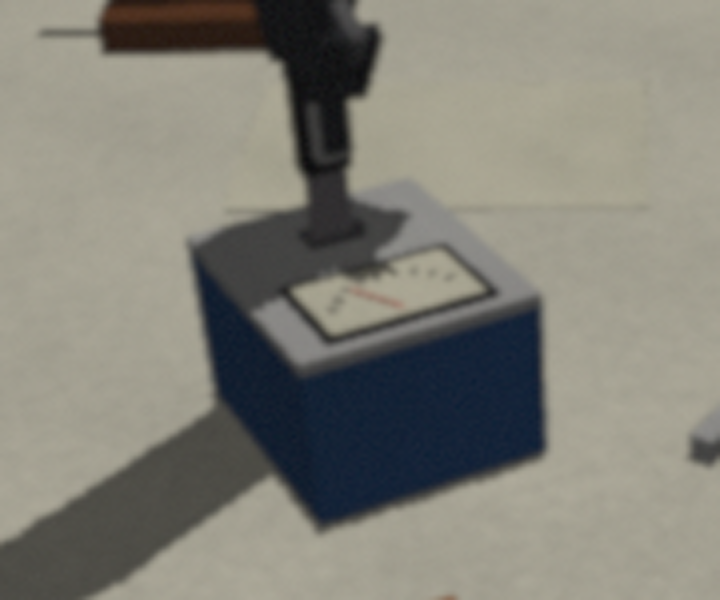

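The side view shows the blade down through the lipped slot at crop pixel (332,232), upright, with the handle still above. About 49 mm is below the plate top and contact force is near zero, so I'm handing the job in.

```bash
python3 -c "from workcell import *;print(close_job())"
```

```text
the job is handed in; nothing more can be done
None
```

The job is handed in: I stirred the beads four rounds with no spills, and the paddle is held upright and still in the meter slot, about 49 mm below the plate top, with almost no force on the meter; weight, lens and magnet were not touched.

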